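# Lay out guitar hardware on its engraving blocks

### The job

Get the engraver's bench ready: put each of the four loose steel guitar parts (pickup cover, bridge, jack plate, round knob) on the wooden block whose dark leather pad has its outline, right side up, centred on the pad and lined up with it (either way round). Set the parts down rather than dropping them, let go of them, and leave the coffee cup and the graver where they are.

Things in the scene. Friction and masses are not known exactly. Their poses are not given: they have to be found in the camera images.
- pickup_cover: Steel guitar pickup cover, a rectangular box with lightly rounded edges and a row of six small dark pole dots on top: 70 mm along its x, 38 mm along its y, 20 mm high, about 0.12 kg. Its origin is the centre of its underside; z is up. It starts loose, lying flat on the bench (z = 0) among the blocks, turned any way.
- bridge: Steel guitar bridge, a slim bar with rounded ends and six dark saddles on top: 88 mm along its x, 16 mm wide at the ends and 14 mm in the middle (y), 15 mm high (17 mm over the saddles), about 0.10 kg. Its origin is the centre of its underside; z is up. It starts loose, lying flat on the bench (z = 0) among the blocks, turned any way.
- jack_cup: Steel jack plate, a solid oval (straight sides, half-round ends) with a dark round socket mark in the middle of its top: 58 mm along its x, 36 mm along its y, 15 mm high, about 0.10 kg. Its origin is the centre of its underside; z is up. It starts loose, lying flat on the bench (z = 0) among the blocks, turned any way.
- knob: Round steel control knob with a short dark pointer line on top: 30 mm across, 21 mm high (the top 3 mm is 25 mm across), about 0.06 kg. Its origin is the centre of its underside; z is up. It starts loose, lying flat on the bench (z = 0) among the blocks, turned any way.
- block_pickup: Engraving block with a dark leather pad cut as a rectangle, 76 by 44 mm. The block is a light wooden slab 110 mm (x) by 70 mm (y), 25 mm high, fixed to the bench, its flat top level, with no rim or recess; origin at the centre of its underside; z up, the pad is centred above the origin, long way along the block's x. Leather hardly stands proud (under 1 mm): a part on the pad has its underside about 25 mm above the bench.
- block_bridge: Engraving block with a dark leather pad cut as a long narrow strip with rounded ends, 94 by 22 mm. The block is a light wooden slab 110 mm (x) by 70 mm (y), 25 mm high, fixed to the bench, its flat top level, with no rim or recess; origin at the centre of its underside; z up, the pad is centred above the origin, long way along the block's x. Leather hardly stands proud (under 1 mm): a part on the pad has its underside about 25 mm above the bench.
- block_jack: Engraving block with a dark leather pad cut as an oval with straight sides, 64 by 42 mm. The block is a light wooden slab 110 mm (x) by 70 mm (y), 25 mm high, fixed to the bench, its flat top level, with no rim or recess; origin at the centre of its underside; z up, the pad is centred above the origin, long way along the block's x. Leather hardly stands proud (under 1 mm): a part on the pad has its underside about 25 mm above the bench.
- block_knob: Engraving block with a dark leather pad cut as a small circle, 36 mm across. The block is a light wooden slab 110 mm (x) by 70 mm (y), 25 mm high, fixed to the bench, its flat top level, with no rim or recess; origin at the centre of its underside; z up, the pad is centred above the origin, long way along the block's x. Leather hardly stands proud (under 1 mm): a part on the pad has its underside about 25 mm above the bench.
- coffee_cup: White paper coffee cup with a brown sleeve and a lid, 108 mm high and 84 mm across the lid; stands loose beyond the task's things. Origin at the centre of its underside. A bystander: leave it alone.
- graver: Engraver's graver lying loose in the middle of the bench, a dark wooden mushroom handle 25 mm across with a thin steel shank, 93 mm long in all, along its x (handle to -x), 25 mm high. Origin near the middle of its length, at bench height. A bystander: leave it alone.
There are look-alikes about, which are no part of the job. Leave any green, orange or pink look-alike of the block_pickup alone.

How it is judged (in metres and radians):
At the end, for the whole second after the job is handed in: Each part rests, released and still, upright (within 0.1 rad) on the top of the block with its own outline: its centre within 10 mm of the pad's centre, and the pickup cover, bridge and jack plate turned along their pads to within 0.22 rad, either way round (horizontal distance between pickup_cover and block_pickup below 0.01 m and z of pickup_cover in the frame of block_pickup between 0.021 and 0.029 m and angle between each of pickup_cover, bridge, jack_cup, knob's own z axis and vertical below 0.1 rad and linear speed of each of pickup_cover, bridge, jack_cup, knob below 0.02 m/s and angle between the x axis of pickup_cover and the x axis of block_pickup, either way round below 0.22 rad and horizontal distance between bridge and block_bridge below 0.01 m and z of bridge in the frame of block_bridge between 0.021 and 0.029 m and angle between the x axis of bridge and the x axis of block_bridge, either way round below 0.22 rad and horizontal distance between jack_cup and block_jack below 0.01 m and z of jack_cup in the frame of block_jack between 0.021 and 0.029 m and angle between the x axis of jack_cup and the x axis of block_jack, either way round below 0.22 rad and horizontal distance between knob and block_knob below 0.01 m and z of knob in the frame of block_knob between 0.021 and 0.029 m); the robot touches nothing.
It fails at once if a steel part is dropped: it falls free, touched by nothing, faster than 0.7 m/s (a fall of about 25 mm) ((contact force between pickup_cover and anything else below 0.02 N and linear speed of pickup_cover above 0.7 m/s) or (contact force between bridge and anything else below 0.02 N and linear speed of bridge above 0.7 m/s) or (contact force between jack_cup and anything else below 0.02 N and linear speed of jack_cup above 0.7 m/s) or (contact force between knob and anything else below 0.02 N and linear speed of knob above 0.7 m/s)).
It fails at once if the coffee cup is pushed more than 30 mm from where it stood (distance of coffee_cup from where it was at the start of the episode above 0.03 m).
It fails at once if the graver is pushed more than 30 mm from where it stood (distance of graver from where it was at the start of the episode above 0.03 m).
It fails at once if the coffee cup is tipped (angle between coffee_cup's own z axis and vertical above 0.35 rad).
It also fails if it takes over 109 s, if anything falls off the work surface, if the arm or the gripper's body presses on something with over 40 N, if the wrist force passes 120 N, or if a joint passes its speed limit or range.

### The arm

A 7-joint arm with a two-finger parallel gripper is mounted at the origin on the work surface. World frame = base frame: x ahead of the robot, y to its left, z up, the work surface at z = 0. Lengths are in mm, angles in rad, forces in N, time in s.
With the tool pointing down it reaches from about 400 to 875 mm from the base axis. Payload 6.5 kg.
Tool frame: the origin (TCP) lies at the very end of the fingers, on their centre line; the grasp point (between the pads) lies 19 mm behind it; z points along the fingers, y is the line along which they close (so a half turn about z gives the same grasp; the last joint's range is limited). The gripper opens to 85 mm and grips with 20 to 120 N. Pads are 22 mm wide; open, the fingers measure 114 mm over their backs; the gripper's body (76 mm by 85 mm) begins 54 mm behind the grasp point. The pads swing forward as they close: fully open they stand 13 mm farther back than shut.
Start: joints at [1.229, 0.536, -0.004, 1.538, 0.003, 1.067, -0.071], TCP at [177.002, -625.428, 231.29] pointing down, gripper open.
Joint ranges: [-2.7, 2.7], [-0.37, 2.16], [-1.27, 1.26], [0.24, 2.4], [-1.31, 4.45], [0.19, 1.91], [-2.76, 2.76]. Speed limits (rad/s): [2.39, 2.39, 3.14, 3.14, 3.14, 3.14, 3.14].

### API

Orientations are given as a rotation vector (axis times angle).
In Python, from workcell import * gives the robot as it stands.
- The arm moves only by the shell command python3 -m handwheel 'ROWS' [FORCE]. ROWS is JSON, a list that holds one entry, the list of rows, each a list of 7 numbers: the turn, a rotation vector about the tool's x, y, z in degrees, then the shift along the tool's x, y, z in cm, then the gripper command: -1 is shut, 1 is fully open, values between are in proportion. A call has 1 to 8 rows; each row shifts and turns the commanded pose from where the row before left it, along the tool's axes as they then stand; what a row does not reach is not made up. A row lasts 1/8 s, in which the tool goes at most 62.5 mm and 10.7 degrees, less where a joint would pass 70% of its speed; a pose out of reach is approached as far as the arm can. A call with a gripper value outside its range is refused whole. The fingers move at their own pace and stop on an object; FORCE is the grip in N (left out, the last holds). Time passes only in rows, so rows that do not move let the fingers close. It gives the time, the measured TCP pose, the force, the opening and the grip force at its end, in the units of the state.
- get_state(): the state, without advancing time (a new reading comes with each control period).
- grab_frame(name): name is "scene" or "top" or "wrist"; returns a dict with "img" (420x560x3 uint8, blue, green, red), "mtx" (3x3 intrinsics, pixels), "world_from_camera" (4x4, takes a point from camera to world coordinates); the wrist camera has in their place "mount" (4x4, takes a point from camera to tool coordinates, whose origin is the TCP and whose axes are the flange's). Camera axes: x right, y up, looking along -z (the intrinsics and any distortion apply to the point x, -y, -z); pixel columns grow to the right and rows downward; lengths in mm; the calibration is good to about 2 mm. A picture is of the moment at which its call begins: read the wrist's pose just before it. There is no depth.
- finish_job(): hands the job in; it is judged then, once.
The state is a dict: "time_s": time; "qpos": joint angles; "qd": joint speeds; "joint_efforts": joint torques, N m; "position": TCP position; "ee_rot": TCP orientation; "contact_force": force on the tool from outside, world axes, zero at the start; "ft_torque": the same for the moment, N m; "opening": finger opening in mm; "finger_force": force on a finger pad.
Only numpy, scipy, OpenCV 4.12 (cv2) and the standard library are available. Lean on these libraries where they do the work, as an engineer would, in place of code of your own. Each camera call takes 0.05 s, during which the arm holds its last target. There are 200 camera calls.

## Working session

There is one attempt and no reset: what is moved stays moved. The work goes in short steps, Python scripts to look and compute and a shell command to move; the robot and the scene stay as the last step left them, time stands still between calls to the robot, and variables do not carry over. Pictures are saved under pics/ and viewed, at most 14 in all, crops included, and the job is handed in when it is done.

```bash
mkdir -p pics; python3 - <<'E'
from workcell import *
import cv2,numpy as np
s=get_state();print({k:np.round(v,3).tolist() for k,v in s.items()})
for n in ["top","scene","wrist"]:
    f=grab_frame(n);cv2.imwrite(f"pics/{n}0.png",f["img"]);np.save(f"{n}0.npy",f,allow_pickle=True)
    print(n,{k:np.round(v,3).tolist() for k,v in f.items() if k!="img"})
E
```

```text
{'time_s': 0.0, 'qpos': [1.229, 0.537, -0.004, 1.539, 0.003, 1.067, -0.071], 'qd': [0.0, -0.001, 0.0, -0.001, 0.001, 0.001, -0.0], 'joint_efforts': [-0.0, -58.34, 1.048, -25.909, 0.012, 0.01, 0.0], 'position': [176.85, -624.832, 230.413], 'ee_rot': [-3.11, -0.432, 0.001], 'contact_force': [0.527, -0.972, 0.376], 'ft_torque': [-0.007, 0.002, 0.065], 'finger_force': 0.0, 'opening': 85.78}
top {'mtx': [[543.05, 0.0, 275.967], [0.0, 543.05, 206.659], [0.0, 0.0, 1.0]], 'world_from_camera': [[0.012, 0.996, -0.086, 377.981], [-1.0, 0.013, 0.004, -15.224], [0.005, 0.086, 0.996, 1415.467], [0.0, 0.0, 0.0, 1.0]]}
scene {'mtx': [[442.07, 0.0, 275.898], [0.0, 442.07, 205.128], [0.0, 0.0, 1.0]], 'world_from_camera': [[0.835, -0.39, 0.387, 895.804], [0.549, 0.615, -0.566, -599.575], [-0.018, 0.686, 0.728, 807.75], [0.0, 0.0, 0.0, 1.0]]}
wrist {'mtx': [[333.811, 0.0, 277.247], [0.0, 333.811, 202.175], [0.0, 0.0, 1.0]], 'mount': [[-0.001, 0.958, 0.287, 73.149], [1.0, 0.001, 0.0, 0.503], [0.0, 0.287, -0.958, -142.554], [0.0, 0.0, 0.0, 1.0]]}
```

View pics/top0.png

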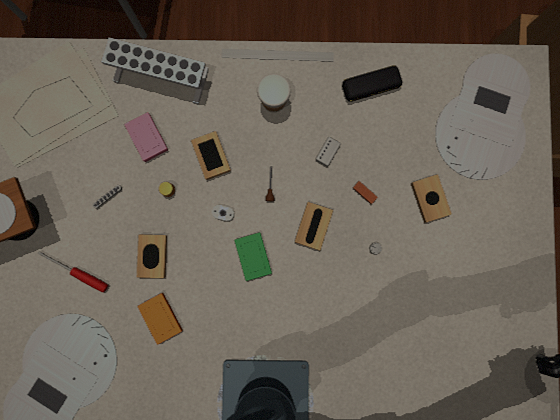

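View pics/scene0.png

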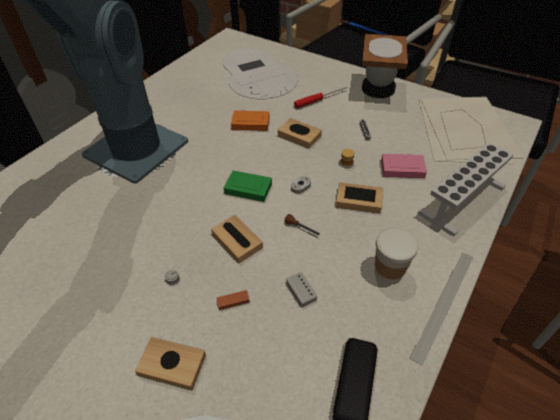

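Top view: the blocks are pickup (211,155), jack (152,256), bridge (314,226) and knob (432,198). The parts are cover (328,152), bridge (108,196), jack plate (223,213) and knob (375,248), with the graver at (270,190) and the cup at (274,92). The scene view agrees.

```bash
cat > h.py <<'E'
import cv2,numpy as np
from scipy.spatial.transform import Rotation as R
def cast(uv,K,T,h):
    uv=np.atleast_2d(uv).astype(float)
    d=np.c_[(uv[:,0]-K[0,2])/K[0,0],-(uv[:,1]-K[1,2])/K[1,1],-np.ones(len(uv))]@T[:3,:3].T
    o=T[:3,3]; return (o+d*((h-o[2])/d[:,2])[:,None])[:,:2]
def rect(mask,K,T,h,seed,roi=None):
    n,l,st,c=cv2.connectedComponentsWithStats(mask.astype(np.uint8))
    i=1+np.argmin([np.hypot(*(x-seed)) if a>12 else 1e9 for x,a in zip(c[1:],st[1:,4])])
    cn=max(cv2.findContours((l==i).astype(np.uint8),cv2.RETR_EXTERNAL,cv2.CHAIN_APPROX_NONE)[0],key=len)
    p=cast(cn[:,0],K,T,h).astype(np.float32)
    (x,y),(a,b),t=cv2.minAreaRect(p)
    if a<b:a,b,t=b,a,t+90
    return np.round([x,y,a,b,(t+90)%180-90,st[i,4]],1),(l==i)
E
cat > m.py <<'E'
from h import *
f=np.load("top0.npy",allow_pickle=True).item();im=f["img"];K=f["mtx"];T=f["world_from_camera"]
g=cv2.cvtColor(im,cv2.COLOR_BGR2GRAY).astype(int);hsv=cv2.cvtColor(im,cv2.COLOR_BGR2HSV).astype(int)
bg=cv2.medianBlur(g.astype(np.uint8),61).astype(int)
vis=im.copy()
for n,s,m,h in [("bl_pick",(211,155),0,25),("bl_jack",(151,256),0,25),("bl_br",(314,226),0,25),("bl_knob",(432,198),0,25),
  ("cover",(328,152),1,20),("bridge",(108,196),1,15),("jack",(223,213),1,15),("knob",(375,248),1,21),("graver",(269,190),1,12)]:
    near=np.zeros(g.shape,bool);near[s[1]-26:s[1]+26,s[0]-26:s[0]+26]=1
    mk=near&((g<60) if m==0 else (abs(g-bg)>18))
    r,l=rect(mk,K,T,h,s);print(n,r);vis[l]=(0,0,255)
    if m==0:
        wood=near&(hsv[...,1]>70)|l
        r,_=rect(wood,K,T,25,s);print("   wood",r)
a=np.hstack([cv2.resize(v[125:285,85:235],None,fx=2.6,fy=2.6) for v in (im,vis)])
b=np.hstack([cv2.resize(v[125:265,290:460],None,fx=2.29,fy=2.1) for v in (im,vis)])
cv2.imwrite("pics/seg.png",np.vstack([a[:, :778],b[:, :778]])[:710:1]) 
o=np.vstack([a[:,:778],b[:,:778]]);cv2.imwrite("pics/seg.png",cv2.resize(o,(650,600)))
E
python3 m.py
```

```text
bl_pick [632.4 152.1  76.5  42.7  21.5 479. ]
   wood [ 630.7  151.1  113.5   70.6   21.5 1178. ]
bl_jack [368.6 297.8  61.   38.2   1.8 346. ]
   wood [ 3.688e+02  2.954e+02  1.105e+02  7.380e+01 -9.000e-01  1.258e+03]
bl_br [ 450.8 -116.8   92.6   21.1  -18.   277. ]
   wood [ 450.8 -116.9  110.5   70.2  -17.7 1183. ]
bl_knob [ 527.4 -422.1   33.9   31.    -0.7  147. ]
   wood [ 525.7 -418.7  110.    75.    18.8 1238. ]
cover [ 642.1 -152.2   72.7   42.3  -29.7  108. ]
bridge [520.8 415.7  87.5  22.6 -51.7 214. ]
jack [485.2 119.1  18.2  15.5   1.2  39. ]
knob [ 395.9 -272.6   30.7   25.6    0.7   56. ]
graver [559.   -4.   94.4  26.    0.8 181. ]
```

View pics/seg.png

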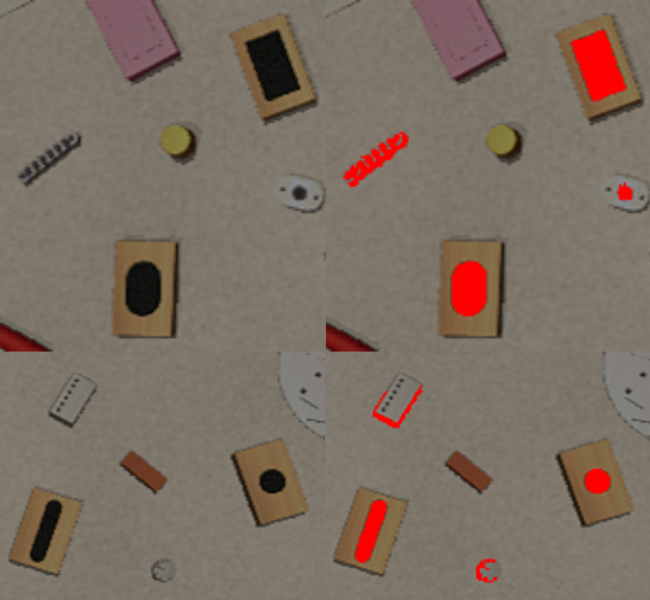

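The blocks segment well. The steel parts segment only roughly, so I'll refine those with the wrist camera. Knob first.

```bash
cat > go.py <<'E'
# usage: go.py x y z yaw : prints shift (cm, tool axes) and yaw turn (deg about tool z) from the present pose
import sys;from workcell import *;from h import *
s=get_state();M=R.from_rotvec(s["ee_rot"]).as_matrix()
x,y,z,yaw=map(float,sys.argv[1:5]);p=np.array(s["position"])
cur=np.degrees(np.arctan2(M[1,0],M[0,0]))
d=M.T@(np.array([x,y,z])-p)/10
print("t",round(s["time_s"],2),"pos",np.round(p,1),"yaw %.1f"%cur,"q7 %.2f"%s["qpos"][6],"shift cm",np.round(d,2),"turn z %.1f"%(-((yaw-cur+180)%360-180)),"tilt %.3f"%np.arccos(-M[2,2]))
E
python3 go.py 396 -272 120 16
```

```text
t 0.15 pos [ 176.8 -625.   230.6] yaw 15.8 q7 -0.07 shift cm [ 30.7  -27.98  11.09] turn z -0.2 tilt 0.001
```

```bash
python3 -m handwheel '[[[0,0,0,3.8,-3.5,1.3,1],[0,0,0,3.8,-3.5,1.4,1],[0,0,0,3.8,-3.5,1.4,1],[0,0,0,3.8,-3.5,1.4,1],[0,0,0,3.9,-3.5,1.4,1],[0,0,0,3.9,-3.5,1.4,1],[0,0,0,3.9,-3.5,1.4,1],[0,0,0,3.8,-3.5,1.4,1]]]' 40
cat > w.py <<'E'
# w.py name : wrist frame
import sys;from workcell import *;from h import *
s=get_state();f=grab_frame("wrist");A=np.eye(4);A[:3,:3]=R.from_rotvec(s["ee_rot"]).as_matrix();A[:3,3]=s["position"]
f["world_from_camera"]=A@np.array(f["mount"]);np.save(sys.argv[1]+".npy",f,allow_pickle=True)
cv2.imwrite(f"pics/{sys.argv[1]}.png",f["img"])
E
python3 w.py k1; python3 go.py 396 -272 120 16
```

```text
time_s: 1.15
position: [396.9, -270.9, 119.9]
ee_rot: [3.112, 0.432, 0.0]
contact_force: [0.0, -0.4, -0.7]
opening: 85.4
finger_force: 0.0
t 1.2 pos [ 400.3 -263.2  118.4] yaw 16.3 q7 -0.86 shift cm [-0.66  0.72 -0.16] turn z 0.3 tilt 0.005
```

View pics/k1.png

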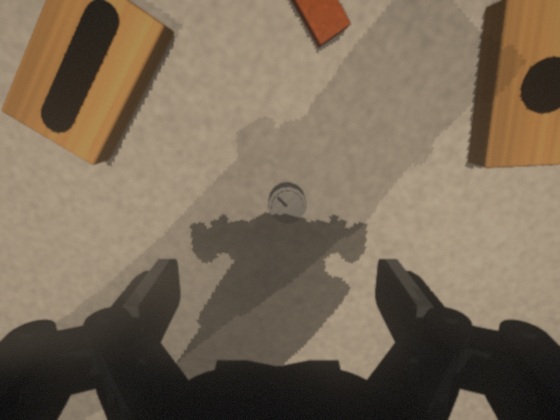

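Wrist view: knob at about (287,202). The arm was still moving, so I'll let it settle and measure again.

```bash
python3 -m handwheel '[[[0,0,0,0,0,0,1],[0,0,0,0,0,0,1]]]' >/dev/null; python3 w.py k2; python3 - <<'E'
from h import *
f=np.load("k2.npy",allow_pickle=True).item();K,T=f["mtx"],f["world_from_camera"]
g=cv2.cvtColor(f["img"],cv2.COLOR_BGR2GRAY)
u=cv2.resize(g[140:260,220:350],None,fx=4,fy=4,interpolation=cv2.INTER_CUBIC)
c=cv2.HoughCircles(cv2.GaussianBlur(u,(7,7),0),cv2.HOUGH_GRADIENT,1,20,param1=80,param2=20,minRadius=50,maxRadius=95)
for q in c[0][:4]:
    uv=q[:2]/4+[220,140];print(uv,q[2]/4,cast(uv,K,T,18),q[2]/4*(T[2,3]-18)/333.8/0.958)
cv2.imwrite("pics/k2.png",u)
E
python3 go.py 396 -272 120 16
```

```text
t 1.5 pos [ 395.5 -273.9  120.5] yaw 15.7 q7 -0.85 shift cm [ 0.1  -0.17  0.05] turn z -0.3 tilt 0.001Traceback (most recent call last):
  File "<stdin>", line 6, in <module>
TypeError: 'NoneType' object is not subscriptable
```

View pics/k2.png

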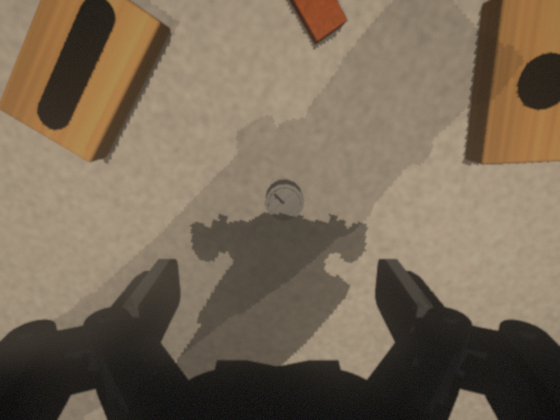

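```bash
python3 - <<'E'
from h import *
f=np.load("k2.npy",allow_pickle=True).item();K,T=f["mtx"],f["world_from_camera"]
g=cv2.cvtColor(f["img"],cv2.COLOR_BGR2GRAY)
print(cast([[284.5,200.5],[265,200],[304,200]],K,T,19))
m=g<60;m[:, :400]=0;m[150:]=0
v,l=rect(m,K,T,25,(545,82));print("knob pad(wrist, cut by frame)",v)
m=g<60;m[:, 200:]=0;m[150:]=0
v,l=rect(m,K,T,25,(75,60));print("bridge pad wrist(cut)",v)
E
for i in 1; do python3 go.py 395 -272 8 16;done
```

```text
[[ 398.44789701 -279.04808521]
 [ 394.82277194 -264.63947826]
 [ 402.83631523 -293.23838494]]
knob pad(wrist, cut by frame) [ 525.4 -420.1   34.7   27.    29.3 1914. ]
bridge pad wrist(cut) [ 452.  -118.7   92.9   22.1  -17.6 4659. ]
t 1.5 pos [ 395.5 -273.9  120.5] yaw 15.7 q7 -0.85 shift cm [ 1.000e-02 -2.100e-01  1.125e+01] turn z -0.3 tilt 0.001
```

```bash
python3 go.py 398.5 -278.5 4 16; python3 -m handwheel '[[[0,0,0,0.1,0.45,2,1],[0,0,0,0.1,0,3,1],[0,0,0,0,0,3,1],[0,0,0,0,0,2.5,1],[0,0,0,0,0,1.1,1],[0,0,0,0,0,0,1]]]' 40;python3 go.py 398.5 -278.5 4 16
```

```text
t 1.5 pos [ 395.5 -273.9  120.5] yaw 15.7 q7 -0.85 shift cm [ 0.17  0.51 11.65] turn z -0.3 tilt 0.001
time_s: 2.25
position: [398.8, -276.8, 4.2]
ee_rot: [-3.112, -0.43, 0.001]
contact_force: [0.1, 0.5, 0.7]
opening: 85.4
finger_force: 0.0
t 2.25 pos [ 398.8 -276.8    4.2] yaw 15.7 q7 -0.89 shift cm [-0.07  0.15  0.02] turn z -0.3 tilt 0.001
```

```bash
python3 -m handwheel '[[[0,0,0,0,0.1,0,-0.1],[0,0,0,0,0,0,-0.1],[0,0,0,0,0,0,-1],[0,0,0,0,0,0,-1],[0,0,0,0,0,0,-1],[0,0,0,0,0,0,-1],[0,0,0,0,0,0,-1]]]' 40
```

```text
time_s: 3.12
position: [399.9, -277.3, 5.0]
ee_rot: [3.111, 0.432, 0.001]
contact_force: [-1.4, 1.2, 6.9]
opening: 27.7
finger_force: 38.9
```

Opening is 27.7 mm where I expected 30. Lift slightly and look.

```bash
python3 -m handwheel '[[[0,0,0,0,0,-0.5,-1],[0,0,0,0,0,-2,-1],[0,0,0,0,0,-3,-1],[0,0,0,0,0,-2.5,-1],[0,0,0,0,0,0,-1],[0,0,0,0,0,0,-1]]]' 40;python3 w.py k3
```

```text
time_s: 3.88
position: [399.1, -276.9, 83.8]
ee_rot: [-3.111, -0.432, 0.001]
contact_force: [0.6, 0.7, -1.4]
opening: 27.9
finger_force: 39.5
```

View pics/k3.png

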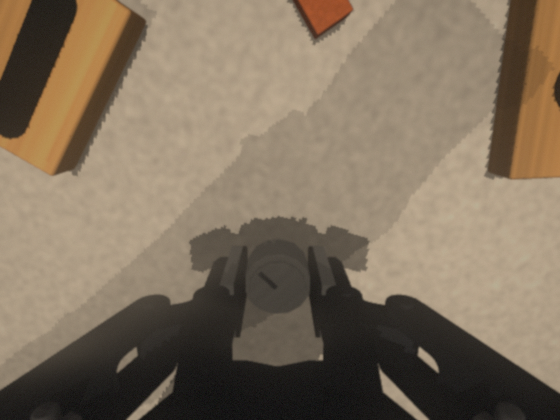

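The knob is held upright between the pads, top disc centre at about (277,285). Next: its offset from the TCP and the path to its block.

```bash
python3 - <<'E'
from h import *;from workcell import *
f=np.load("k3.npy",allow_pickle=True).item();K,T=f["mtx"],f["world_from_camera"]
M=R.from_rotvec(get_state()["ee_rot"]).as_matrix();p=get_state()["position"]
q=cast([[277,285]],K,T,99)[0];print(q,M.T@np.r_[q-p[:2],0])
E
python3 go.py 526.5 -421 100 16
```

```text
[ 397.10935334 -277.76401417] [-1.98506679e+00  5.26232174e-01  1.63107857e-03]
t 3.92 pos [ 398.9 -276.7   83.5] yaw 15.8 q7 -0.86 shift cm [ 8.35 17.36 -1.68] turn z -0.2 tilt 0.002
```

```bash
python3 -m handwheel '[[[0,0,0,1.7,3.5,-0.4,-1],[0,0,0,1.7,3.5,-0.4,-1],[0,0,0,1.7,3.5,0,-1],[0,0,0,1.7,3.5,0,-1],[0,0,0,1.7,3.4,0,-1],[0,0,0,0,0,1.5,-1],[0,0,0,0,0,1.5,-1],[0,0,0,0,0,0,-1]]]' 40;python3 go.py 527 -421.5 31 16
```

```text
time_s: 4.92
position: [526.5, -419.2, 59.5]
ee_rot: [-3.108, -0.432, 0.006]
contact_force: [-0.2, 0.4, 0.0]
opening: 28.5
finger_force: 39.7
t 4.92 pos [ 526.5 -419.2   59.5] yaw 15.8 q7 -0.75 shift cm [-0.01  0.24  2.85] turn z -0.2 tilt 0.006
```

```bash
python3 -m handwheel '[[[0,0,0,0.2,0.2,1.5,-1],[0,0,0,0,0,1,-1],[0,0,0,0,0,0.3,-1],[0,0,0,0,0,0.1,-1],[0,0,0,0,0,0,-1]]]' 40;python3 go.py 527 -421.5 31 16
```

```text
time_s: 5.55
position: [531.4, -423.0, 33.6]
ee_rot: [3.111, 0.432, 0.001]
contact_force: [-0.3, 0.4, -0.8]
opening: 28.0
finger_force: 39.7
t 5.55 pos [ 531.4 -423.    33.6] yaw 15.8 q7 -0.75 shift cm [-0.38 -0.26  0.26] turn z -0.2 tilt 0.001
```

```bash
python3 -m handwheel '[[[0,0,0,-0.2,-0.3,0.1,-1],[0,0,0,0,0,0.1,-1],[0,0,0,0,0,0.1,-1],[0,0,0,0,0,0,-1],[0,0,0,0,0,0,-1]]]' 40;python3 go.py 528.4 -420.5 30 16
```

```text
time_s: 6.18
position: [528.5, -420.5, 30.3]
ee_rot: [3.112, 0.432, 0.0]
contact_force: [0.7, -0.1, -0.8]
opening: 27.8
finger_force: 39.7
t 6.17 pos [ 528.5 -420.5   30.3] yaw 15.8 q7 -0.76 shift cm [-0.01 -0.    0.03] turn z -0.2 tilt 0.000
```

```bash
python3 -m handwheel '[[[0,0,0,0,0,0.1,-1],[0,0,0,0,0,0,-1],[0,0,0,0,0,0,-1]]]' 40
```

```text
time_s: 6.55
position: [528.6, -420.5, 30.1]
ee_rot: [3.112, 0.432, 0.0]
contact_force: [-2.0, 1.0, 6.4]
opening: 28.0
finger_force: 40.4
```

Contact felt. I'll release gently, rise and check.

```bash
python3 -m handwheel '[[[0,0,0,0,0,0,-0.1],[0,0,0,0,0,0,0.1],[0,0,0,0,0,0,0.4],[0,0,0,0,0,-1,0.6],[0,0,0,0,0,-4,1],[0,0,0,0,0,-5,1],[0,0,0,0,0,0,1],[0,0,0,0,0,0,1]]]' 40;python3 w.py k4;python3 go.py 643 -152 125 150
```

```text
time_s: 7.55
position: [528.3, -420.4, 129.6]
ee_rot: [3.112, 0.432, 0.0]
contact_force: [0.1, 1.2, -0.4]
opening: 85.5
finger_force: 0.0
t 7.6 pos [ 527.9 -420.1  128.7] yaw 15.8 q7 -0.74 shift cm [ 18.38 -22.66   0.37] turn z -134.2 tilt 0.001
```

View pics/k4.png

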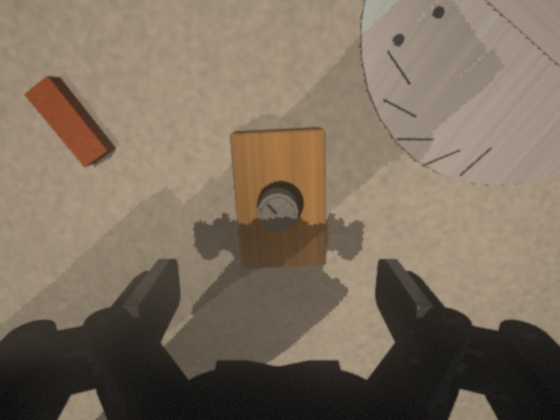

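The knob stands upright on the circle. I'll check the numbers: knob top at (278,210), pad centre at about (280,206).

```bash
python3 - <<'E'
from h import *
f=np.load("k4.npy",allow_pickle=True).item();K,T=f["mtx"],f["world_from_camera"]
print(cast([278,210],K,T,46),cast([280,206],K,T,25),cast([[280,182],[257,205],[303,205]],K,T,25))
h=cv2.cvtColor(f["img"],cv2.COLOR_BGR2HSV);m=(h[...,1]>110)&(h[...,2]>50);m[:, :200]=0
print(rect(m,K,T,25,(280,200))[0])
E
```

```text
[[ 528.20391688 -421.43370362]] [[ 525.20307157 -423.9414467 ]] [[ 543.55732112 -418.71438727]
 [ 521.14304311 -406.56823742]
 [ 530.82425479 -440.87001139]]
[  528.5  -423.    109.5    69.1    18.6 10024. ]
```

```bash
python3 -m handwheel '[[[0,0,0,4.6,-5.6,0,1],[0,0,0,4.6,-5.7,0,1],[0,0,0,4.6,-5.7,0.1,1],[0,0,0,4.6,-5.7,0.2,1],[0,0,10,0,0,0,1],[0,0,10,0,0,0,1],[0,0,10,0,0,0,1],[0,0,10,0,0,0,1]]]' 40 >/dev/null; python3 -m handwheel '[[[0,0,6,0,0,0,1],[0,0,0,0,0,0,1],[0,0,0,0,0,0,1]]]'; python3 w.py c1;python3 go.py 643 -152 4 -30
```

```text
time_s: 8.98
position: [626.6, -190.6, 126.0]
ee_rot: [3.034, -0.815, -0.002]
contact_force: [0.3, 1.2, 0.3]
opening: 84.9
finger_force: 0.0
t 9.03 pos [ 626.7 -190.7  126.2] yaw -30.1 q7 -1.81 shift cm [-0.52 -4.17 12.22] turn z -0.1 tilt 0.001
```

View pics/c1.png

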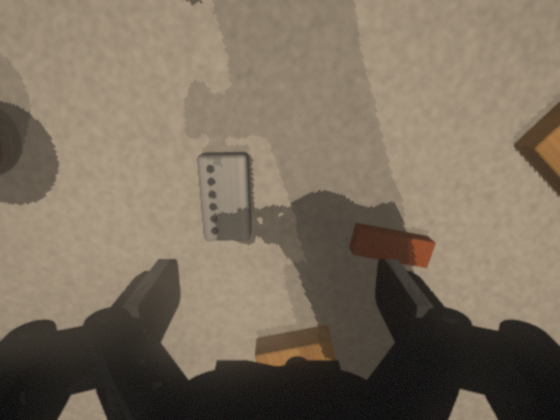

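Cover top-face corners are at about (199,156), (247,153), (252,238) and (207,240).

```bash
python3 - <<'E'
from h import *
f=np.load("c1.npy",allow_pickle=True).item();K,T=f["mtx"],f["world_from_camera"]
p=cast([[199,156],[247,153],[252,238],[207,240]],K,T,20);print(p.mean(0),np.linalg.norm(p-np.roll(p,1,0),axis=1),np.degrees(np.arctan2(*((p[:2]-p[[3,2]]).sum(0))[::-1])))
E
python3 go.py 643 -152 4 -30
```

```text
[ 647.92103384 -157.71680353] [67.75856483 35.92540437 68.28516496 36.26816981] -28.39326327711237
t 9.03 pos [ 626.7 -190.7  126.2] yaw -30.1 q7 -1.81 shift cm [-0.52 -4.17 12.22] turn z -0.1 tilt 0.001
```

```bash
python3 go.py 647.5 -157 3.5 -29.5; python3 -m handwheel '[[[0,0,-0.6,0.1,-1.9,2,1],[0,0,0,0,-2,3,1],[0,0,0,0,0,3,1],[0,0,0,0,0,2.5,1],[0,0,0,0,0,1.5,1],[0,0,0,0,0,0.2,1],[0,0,0,0,0,0,1]]]' 40;python3 go.py 647.5 -157 4 -29.5
```

```text
t 9.03 pos [ 626.7 -190.7  126.2] yaw -30.1 q7 -1.81 shift cm [ 0.12 -3.96 12.27] turn z -0.6 tilt 0.001
time_s: 9.9
position: [648.0, -157.3, 5.2]
ee_rot: [-3.037, 0.802, -0.002]
contact_force: [-0.0, 0.2, -0.1]
opening: 85.5
finger_force: 0.0
t 9.9 pos [ 648.  -157.3    5.2] yaw -29.6 q7 -1.85 shift cm [-0.06 -0.    0.12] turn z -0.1 tilt 0.001
```

```bash
python3 -m handwheel '[[[0,0,0,0,0,0,0.2],[0,0,0,0,0,0,0.2],[0,0,0,0,0,0,-1],[0,0,0,0,0,0,-1],[0,0,0,0,0,0,-1],[0,0,0,0,0,0,-1],[0,0,0,0,0,0,-1]]]' 50;python3 -m handwheel '[[[0,0,0,0,0,-0.5,-1],[0,0,0,0,0,-3,-1],[0,0,0,0,0,-4,-1],[0,0,0,0,0,-1,-1],[0,0,0,0,0,0,-1],[0,0,0,0,0,0,-1]]]';python3 w.py c2;python3 go.py 631.5 151.5 90 21.5
```

```text
time_s: 10.78
position: [648.0, -157.5, 5.6]
ee_rot: [-3.037, 0.802, -0.002]
contact_force: [-0.9, 1.1, 5.7]
opening: 36.7
finger_force: 51.5
time_s: 11.52
position: [646.0, -157.1, 88.0]
ee_rot: [3.037, -0.802, -0.005]
contact_force: [0.5, -0.0, -2.1]
opening: 36.4
finger_force: 50.7
t 11.57 pos [ 646.1 -157.1   88. ] yaw -29.6 q7 -1.86 shift cm [-16.51 -26.12  -0.18] turn z -51.1 tilt 0.003
```

View pics/c2.png

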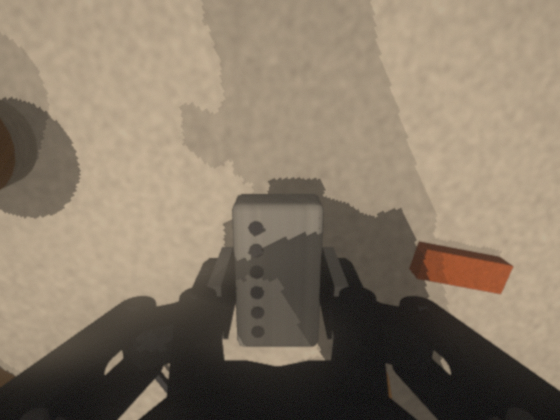

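Held well aligned; top face spans columns 236–321 and rows 203–345. Compute its offset, then move to the pickup block.

```bash
python3 - <<'E'
from h import *;from workcell import *
f=np.load("c2.npy",allow_pickle=True).item();K,T=f["mtx"],f["world_from_camera"]
s=get_state();M=R.from_rotvec(s["ee_rot"]).as_matrix();p=s["position"]
c=cast([[236,203],[322,203],[318,345],[240,345]],K,T,102);print(np.round([M.T@np.r_[q-p[:2],0] for q in c],1))
E
python3 -m handwheel '[[[0,0,0,-2.7,-4.3,0,-1],[0,0,0,-2.75,-4.35,0,-1],[0,0,0,-2.75,-4.35,0,-1],[0,0,0,-2.75,-4.35,0,-1],[0,0,0,-2.75,-4.35,0,-1],[0,0,0,-2.8,-4.4,0,-1],[0,0,-10,0,0,0,-1],[0,0,-10,0,0,0,-1]]]' >/dev/null
python3 -m handwheel '[[[0,0,-10,0,0,0,-1],[0,0,-10,0,0,0.5,-1],[0,0,-10,0,0,1,-1],[0,0,-1,0,0,0,-1],[0,0,0,0,0,0,-1],[0,0,0,0,0,0,-1]]]'
python3 go.py 632 152 33 21.5
```

```text
[[ 34.6 -16.5  -0.1]
 [ 34.5  18.1  -0.1]
 [-34.   18.8   0.1]
 [-33.9 -17.2   0.1]]
time_s: 13.32
position: [632.9, 151.1, 74.9]
ee_rot: [3.087, 0.581, 0.0]
contact_force: [0.5, -0.4, -1.1]
opening: 36.8
finger_force: 50.7
t 13.32 pos [632.9 151.1  74.9] yaw 21.3 q7 -1.60 shift cm [-0.05 -0.12  4.19] turn z -0.2 tilt 0.000
```

```bash
python3 -m handwheel '[[[0,0,0,0,-0.1,2,-1],[0,0,0,0,0,1.6,-1],[0,0,0,0,0,0.5,-1],[0,0,0,0,0,0.2,-1],[0,0,0,0,0,0.1,-1],[0,0,0,0,0,0,-1],[0,0,0,0,0,0,-1]]]'
python3 go.py 632 152 31 21.5
```

```text
time_s: 14.2
position: [632.7, 152.0, 31.1]
ee_rot: [-3.087, -0.583, -0.001]
contact_force: [-0.3, 0.6, -0.8]
opening: 36.6
finger_force: 50.7
t 14.2 pos [632.7 152.   31.1] yaw 21.4 q7 -1.61 shift cm [-0.06 -0.03  0.01] turn z -0.1 tilt 0.001
```

```bash
python3 -m handwheel '[[[0,0,0,0,0,0.1,-1],[0,0,0,0,0,0,-1],[0,0,0,0,0,0,-1]]]'
```

```text
time_s: 14.58
position: [632.7, 152.0, 30.6]
ee_rot: [3.087, 0.583, 0.001]
contact_force: [-2.6, -0.4, 5.4]
opening: 36.9
finger_force: 51.5
```

Contact. Release, rise, and go to the jack plate, which lies at yaw ~70°.

```bash
python3 -m handwheel '[[[0,0,0,0,0,0,0.15],[0,0,0,0,0,0,0.3],[0,0,0,0,0,0,1],[0,0,0,0,0,-0.5,1],[0,0,0,0,0,-4,1],[0,0,0,0,0,-5,1],[0,0,0,0,0,0,1],[0,0,0,0,0,0,1]]]';python3 w.py c3;python3 go.py 485 119 120 70
```

```text
time_s: 15.58
position: [632.1, 151.8, 124.6]
ee_rot: [3.087, 0.583, -0.0]
contact_force: [-0.0, 0.4, -0.1]
opening: 85.3
finger_force: 0.0
t 15.62 pos [631.5 151.6 123.7] yaw 21.4 q7 -1.59 shift cm [-14.83  -2.31   0.4 ] turn z -48.6 tilt 0.002
```

View pics/c3.png

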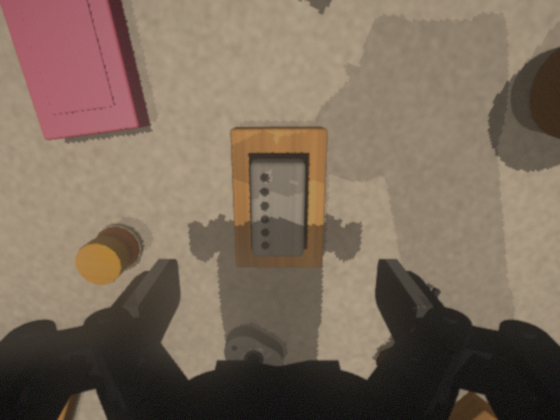

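The cover sits centred and aligned on its pad (250–305 against pad 249–309). On to the jack plate.

```bash
python3 -m handwheel '[[[0,0,0,-4.9,-0.7,0,1],[0,0,0,-4.9,-0.8,0,1],[0,0,0,-5,-0.8,0.4,1],[0,0,-10,0,0,0,1],[0,0,-10,0,0,0,1],[0,0,-10,0,0,0,1],[0,0,-10,0,0,0,1],[0,0,-9,0,0,0,1]]]' >/dev/null;  python3 -m handwheel '[[[0,0,0,0,0,0,1],[0,0,0,0,0,0,1]]]'; python3 w.py j1;python3 go.py 485 119 4 70
```

```text
time_s: 16.88
position: [485.7, 119.2, 120.1]
ee_rot: [-2.569, -1.807, 0.002]
contact_force: [-0.5, -0.3, -0.0]
opening: 85.5
finger_force: 0.0
t 16.93 pos [485.9 119.2 120.3] yaw 70.3 q7 -0.91 shift cm [-0.04 -0.06 11.63] turn z 0.3 tilt 0.001
```

View pics/j1.png

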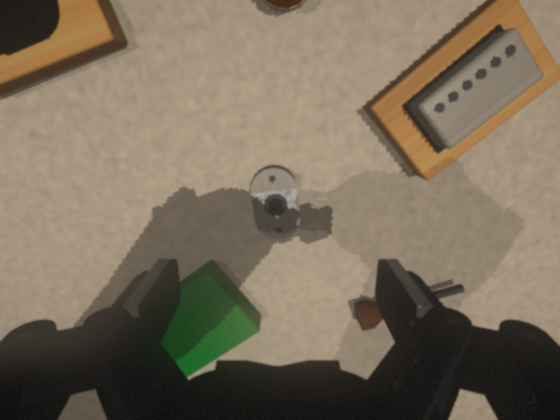

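Jack plate: socket at (275,204), screw dots at (272,179) and (279,230). The green block and graver are clear of the finger footprint.

```bash
python3 - <<'E'
from h import *
f=np.load("j1.npy",allow_pickle=True).item();K,T=f["mtx"],f["world_from_camera"]
p=cast([[275,204],[272,179],[279,230],[273,167],[281,241]],K,T,15);print(p,np.degrees(np.arctan2(*(p[1]-p[2])[::-1])))
E
python3 go.py 486.5 117 4 73
```

```text
[[483.2023083  116.89921139]
 [487.81752626 136.3101473 ]
 [478.8351936   95.52949993]
 [491.6851275  144.70793769]
 [477.15642854  86.0946089 ]] 77.57839012418157
t 16.93 pos [485.9 119.2 120.3] yaw 70.3 q7 -0.91 shift cm [-0.18  0.15 11.63] turn z -2.7 tilt 0.001
```

```bash
python3 -m handwheel '[[[0,0,0,-0.35,-0.15,2,1],[0,0,-7,0,0,3,1],[0,0,0,0,0,3,1],[0,0,0,0,0,2.5,1],[0,0,0,0,0,1.1,1],[0,0,0,0,0,0,1],[0,0,0,0,0,0,1]]]' 50;python3 go.py 483.3 116.5 4 77
```

```text
time_s: 17.8
position: [484.3, 116.8, 5.5]
ee_rot: [2.452, 1.964, 0.002]
contact_force: [0.5, 0.6, -1.1]
opening: 85.3
finger_force: 0.0
t 17.8 pos [484.3 116.8   5.5] yaw 77.4 q7 -0.91 shift cm [-0.05 -0.09  0.15] turn z 0.4 tilt 0.001
```

```bash
python3 -m handwheel '[[[0,0,0,0,0,0,0.2],[0,0,0,0,0,0,0.2],[0,0,0,0,0,0,-1],[0,0,0,0,0,0,-1],[0,0,0,0,0,0,-1],[0,0,0,0,0,0,-1],[0,0,0,0,0,0,-1]]]' 50;python3 -m handwheel '[[[0,0,0,0,0,-0.5,-1],[0,0,0,0,0,-3,-1],[0,0,0,0,0,-4,-1],[0,0,0,0,0,-1,-1],[0,0,0,0,0,0,-1],[0,0,0,0,0,0,-1]]]';python3 w.py j2;python3 go.py 369 297.5 90 180
```

```text
time_s: 18.68
position: [483.9, 116.5, 5.3]
ee_rot: [2.452, 1.964, 0.0]
contact_force: [-1.2, 0.7, 6.5]
opening: 34.5
finger_force: 50.2
time_s: 19.42
position: [482.8, 116.2, 88.6]
ee_rot: [-2.451, -1.964, 0.003]
contact_force: [0.3, -0.1, -0.0]
opening: 34.5
finger_force: 50.1
t 19.48 pos [482.7 116.2  88.6] yaw 77.4 q7 -0.83 shift cm [ 15.21 -15.05  -0.13] turn z -102.6 tilt 0.002
```

View pics/j2.png

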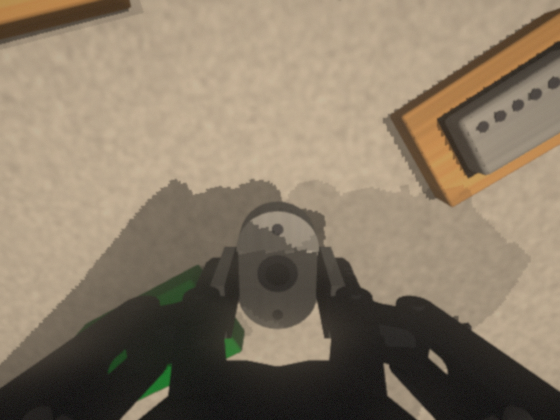

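```bash
python3 - <<'E'
from h import *;from workcell import *
f=np.load("j2.npy",allow_pickle=True).item();K,T=f["mtx"],f["world_from_camera"]
s=get_state();M=R.from_rotvec(s["ee_rot"]).as_matrix();p=s["position"]
c=cast([[278,273]],K,T,98);print(np.round([M.T@np.r_[q-p[:2],0] for q in c],1))
E
python3 -m handwheel '[[[0,0,0,3.8,-3.7,0,-1],[0,0,0,3.8,-3.7,0,-1],[0,0,0,3.8,-3.8,0,-1],[0,0,0,3.8,-3.8,0,-1],[0,0,-10,0,0,0,-1],[0,0,-10,0,0,0,-1],[0,0,-10,0,0,0,-1],[0,0,-10,0,0,0,-1]]]' >/dev/null
python3 -m handwheel '[[[0,0,-10,0,0,0,-1],[0,0,-10,0,0,0,-1],[0,0,-10,0,0,0,-1],[0,0,-10,0,0,0.5,-1],[0,0,-10,0,0,1,-1],[0,0,-10,0,0,1,-1],[0,0,-3,0,0,0,-1],[0,0,0,0,0,0,-1]]]'
python3 go.py 369 297.5 32 180
```

```text
[[-0.2  0.8 -0. ]]
time_s: 21.48
position: [369.7, 297.3, 63.8]
ee_rot: [0.01, -3.14, 0.001]
contact_force: [-0.9, 0.1, -1.2]
opening: 34.5
finger_force: 50.1
t 21.48 pos [369.7 297.3  63.8] yaw -179.6 q7 0.16 shift cm [0.07 0.02 3.18] turn z 0.4 tilt 0.002
```

```bash
python3 -m handwheel '[[[0,0,0,0.1,0,1.6,-1],[0,0,0,0,0,1.2,-1],[0,0,0,0,0,0.2,-1],[0,0,0,0,0,0.2,-1],[0,0,0,0,0,0.1,-1],[0,0,0,0,0,0,-1],[0,0,0,0,0,0,-1]]]'
python3 go.py 369 297.5 31 180
```

```text
time_s: 22.35
position: [369.5, 297.7, 31.9]
ee_rot: [-0.011, 3.141, 0.0]
contact_force: [0.5, -0.7, -0.3]
opening: 34.3
finger_force: 50.2
t 22.35 pos [369.5 297.7  31.9] yaw -179.6 q7 0.11 shift cm [ 0.05 -0.02  0.09] turn z 0.4 tilt 0.000
```

```bash
python3 -m handwheel '[[[0,0,0,0,0,0.1,-1],[0,0,0,0,0,0.1,-1],[0,0,0,0,0,0,-1],[0,0,0,0,0,0,-1]]]'
```

```text
time_s: 22.85
position: [369.5, 297.6, 30.3]
ee_rot: [-0.011, 3.141, -0.001]
contact_force: [-1.2, -1.9, 8.0]
opening: 34.7
finger_force: 51.2
```

Contact. Release and go to the bridge (yaw 128°). I'll check the jack with the final top view.

```bash
python3 -m handwheel '[[[0,0,0,0,0,0,0.15],[0,0,0,0,0,0,0.3],[0,0,0,0,0,0,1],[0,0,0,0,0,-0.5,1],[0,0,0,0,0,-4,1],[0,0,0,0,0,-5,1],[0,0,0,0,0,0,1],[0,0,0,0,0,0,1]]]';python3 w.py j3;python3 go.py 521 415 120 128
```

```text
time_s: 23.85
position: [369.4, 297.1, 124.6]
ee_rot: [-0.01, 3.141, -0.001]
contact_force: [0.4, -0.8, -0.3]
opening: 85.1
finger_force: 0.0
t 23.9 pos [369.  296.9 124. ] yaw -179.6 q7 0.26 shift cm [-15.28  11.71   0.38] turn z 52.4 tilt 0.001
```

```bash
python3 -m handwheel '[[[0,0,0,-3.8,2.9,0,1],[0,0,0,-3.8,2.9,0,1],[0,0,0,-3.8,2.9,0.2,1],[0,0,0,-3.9,3,0.2,1],[0,0,10,0,0,0,1],[0,0,10,0,0,0,1],[0,0,10,0,0,0,1],[0,0,10,0,0,0,1]]]' >/dev/null;  python3 -m handwheel '[[[0,0,10,0,0,0,1],[0,0,2,0,0,0,1],[0,0,0,0,0,0,1],[0,0,0,0,0,0,1]]]'; python3 w.py b1;python3 go.py 520 415 4 128
```

```text
time_s: 25.4
position: [521.4, 415.5, 120.2]
ee_rot: [-1.364, -2.829, 0.001]
contact_force: [-0.4, 0.6, 0.5]
opening: 85.3
finger_force: 0.0
t 25.45 pos [521.5 415.5 120.4] yaw 128.5 q7 -0.43 shift cm [ 0.05 -0.14 11.64] turn z 0.5 tilt 0.001
```

View pics/b1.png

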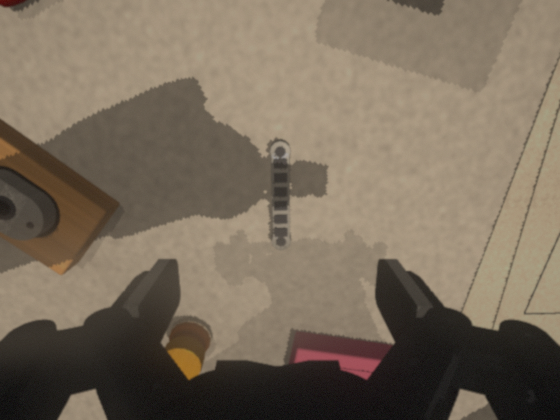

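Bridge: end dots at (280,152) and (281,241), aligned with the tool.

```bash
python3 - <<'E'
from h import *;from workcell import *
f=np.load("b1.npy",allow_pickle=True).item();K,T=f["mtx"],f["world_from_camera"]
s=get_state();M=R.from_rotvec(s["ee_rot"]).as_matrix();p=s["position"]
q=cast([[280,152],[281,241],[280,140],[281,249]],K,T,15);print(q,np.round([M.T@np.r_[a-p[:2],0] for a in q],1))
E
```

```text
[[499.66802702 445.78430077]
 [544.7734498  390.57785868]
 [494.18153166 452.65581446]
 [549.13603381 385.12352264]] [[ 37.3   1.8   0. ]
 [-34.    2.7  -0. ]
 [ 46.    1.8   0. ]
 [-41.    2.7  -0. ]]
```

```bash
python3 -m handwheel '[[[0,0,0,0.2,0.2,2,1],[0,0,0,0,0,3,1],[0,0,0,0,0,3,1],[0,0,0,0,0,2.5,1],[0,0,0,0,0,1.1,0.4],[0,0,0,0,0,0,0],[0,0,0,0,0,0,-0.3]]]' 50;python3 -m handwheel '[[[0,0,0,0,0,0,-0.4],[0,0,0,0,0,0,-0.4],[0,0,0,0,0,0,-1],[0,0,0,0,0,0,-1],[0,0,0,0,0,0,-1],[0,0,0,0,0,0,-1]]]' 50
```

```text
time_s: 26.32
position: [522.5, 419.2, 5.8]
ee_rot: [1.367, 2.828, 0.003]
contact_force: [-0.7, 1.3, -0.2]
opening: 31.9
finger_force: 0.0
time_s: 27.08
position: [522.3, 418.7, 5.3]
ee_rot: [1.367, 2.828, 0.001]
contact_force: [-0.1, -1.0, 5.4]
opening: 12.4
finger_force: 50.9
```

```bash
python3 -m handwheel '[[[0,0,0,0,0,-0.5,-1],[0,0,0,0,0,-3,-1],[0,0,0,0,0,-4,-1],[0,0,0,0,0,-1,-1],[0,0,0,0,0,0,-1],[0,0,0,0,0,0,-1]]]';python3 w.py b2;python3 go.py 451 -117.3 90 162
python3 - <<'E'
from h import *
f=np.load("b2.npy",allow_pickle=True).item();g=cv2.cvtColor(f["img"],cv2.COLOR_BGR2GRAY)
# bright/dark profile down the centre column, to find the part's ends
print(g[150:380:3,274:286].mean(1).astype(int).tolist())
E
```

```text
time_s: 27.82
position: [521.1, 417.5, 88.0]
ee_rot: [-1.367, -2.828, 0.004]
contact_force: [0.5, 0.2, -1.6]
opening: 12.5
finger_force: 50.2
t 27.88 pos [521.1 417.6  88. ] yaw 128.4 q7 -0.45 shift cm [-37.56 -38.72  -0.09] turn z -33.6 tilt 0.003
[174, 173, 171, 172, 174, 173, 168, 103, 74, 118, 163, 165, 128, 86, 68, 59, 58, 61, 77, 61, 56, 56, 55, 55, 56, 84, 89, 71, 56, 57, 58, 59, 60, 82, 88, 66, 61, 62, 59, 58, 60, 85, 77, 47, 47, 45, 43, 43, 62, 67, 43, 43, 44, 45, 49, 87, 104, 49, 62, 63, 62, 63, 76, 65, 63, 65, 86, 114, 124, 133, 137, 137, 60, 31, 28, 27, 27]
```

```bash
python3 -m handwheel '[[[0,0,0,-3,-3,0,-1],[0,0,0,-3.8,-4,0,-1],[0,0,0,-3.9,-4,0,-1],[0,0,0,-3.9,-4,0,-1],[0,0,0,-3.8,-4,0,-1],[0,0,0,-3.8,-3.9,0,-1],[0,0,0,-3.8,-3.9,0,-1],[0,0,0,-3.8,-3.9,0,-1]]]' >/dev/null
python3 -m handwheel '[[[0,0,0,-3.8,-3.9,0,-1],[0,0,0,-3.8,-3.9,0,-1],[0,0,-10,0,0,0,-1],[0,0,-10,0,0,0.5,-1],[0,0,-10,0,0,1,-1],[0,0,-3.6,0,0,1,-1],[0,0,0,0,0,0,-1],[0,0,0,0,0,0,-1]]]'
python3 go.py 451 -117.3 32 162
```

```text
time_s: 29.88
position: [452.6, -113.6, 64.7]
ee_rot: [-0.494, -3.102, -0.0]
contact_force: [-0.0, 0.7, -1.0]
opening: 12.5
finger_force: 50.2
t 29.88 pos [ 452.6 -113.6   64.7] yaw 161.9 q7 0.81 shift cm [ 0.03 -0.4   3.27] turn z -0.1 tilt 0.000
```

```bash
python3 -m handwheel '[[[0,0,0,0,0,0,-1],[0,0,0,0,-0.4,1.6,-1],[0,0,0,0,0,1.2,-1],[0,0,0,0,0,0.2,-1],[0,0,0,0,0,0.2,-1],[0,0,0,0,0,0.1,-1],[0,0,0,0,0,0,-1],[0,0,0,0,0,0,-1]]]'
python3 go.py 451 -117.3 31 162
```

```text
time_s: 30.88
position: [451.4, -117.6, 31.9]
ee_rot: [0.491, 3.103, -0.0]
contact_force: [-0.2, -0.3, -1.8]
opening: 12.0
finger_force: 50.2
t 30.88 pos [ 451.4 -117.6   31.9] yaw 162.0 q7 0.76 shift cm [0.05 0.02 0.09] turn z -0.0 tilt 0.000
```

```bash
python3 -m handwheel '[[[0,0,0,0,0,0.1,-1],[0,0,0,0,0,0.1,-1],[0,0,0,0,0,0,-1],[0,0,0,0,0,0,-1]]]'
```

```text
time_s: 31.38
position: [451.4, -117.7, 30.2]
ee_rot: [0.491, 3.103, -0.001]
contact_force: [-1.6, 0.1, 7.8]
opening: 12.2
finger_force: 51.3
```

Contact. Release, rise high and look; the top view covers all four blocks and the wrist view checks the bridge.

```bash
python3 -m handwheel '[[[0,0,0,0,0,0,-0.5],[0,0,0,0,0,0,-0.3],[0,0,0,0,0,0,0.2],[0,0,0,0,0,-0.5,0.4],[0,0,0,0,0,-4,0.6],[0,0,0,0,0,-5,1],[0,0,0,0,0,0,1],[0,0,0,0,0,0,1]]]';python3 w.py b3
python3 -m handwheel '[[[0,0,0,0,-3,-4,1],[0,0,0,0,4,-4,1],[0,0,0,0,5,0,1],[0,0,0,0,5,0,1],[0,0,0,0,5,0,1],[0,0,0,0,0,0,1],[0,0,0,0,0,0,1]]]'
python3 - <<'E'
from workcell import *;from h import *
t=grab_frame("top")["img"]
c=lambda n,a,b,cc,d,s:cv2.resize(n[a:b,cc:d],s,interpolation=cv2.INTER_CUBIC)
b=cv2.imread("pics/b3.png");j=cv2.imread("pics/j3.png")
o=np.vstack([np.hstack([c(b,100,300,180,380,(260,260)),c(j,100,300,180,380,(260,260)),c(t,120,190,175,245,(260,260))]),c(t,40,300,80,480,(780,330))])
cv2.imwrite("pics/fin.png",o)
E
```

```text
time_s: 32.38
position: [450.9, -117.9, 124.6]
ee_rot: [-0.492, -3.103, 0.001]
contact_force: [-0.4, 0.3, -0.2]
opening: 85.6
finger_force: 0.0
time_s: 33.3
position: [499.8, 34.0, 203.5]
ee_rot: [-0.49, -3.101, 0.001]
contact_force: [-0.3, 0.0, 0.5]
opening: 85.0
finger_force: 0.0
```

View pics/fin.png

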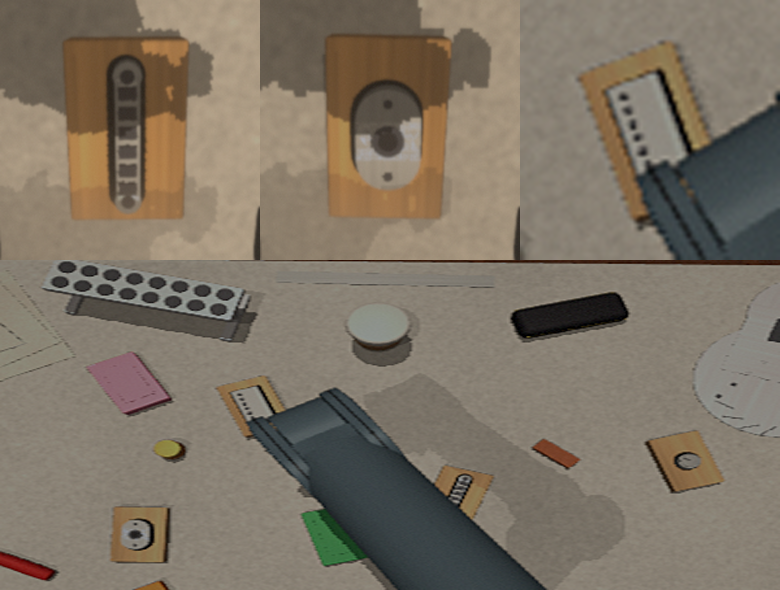

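All four parts sit on their own outlines, centred and aligned, and the cup has not moved. Handing in.

```bash
python3 -c "
from workcell import *
print(finish_job())"
```

```text
the job is handed in; nothing more can be done
None
```

The job is handed in at about 33 s of the 109 s allowed: my last pictures show all four parts upright, centred and lined up on their own pads, with the gripper clear and the cup unmoved; the graver was hidden behind the arm in that last view, but no move went near it.

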